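# Vacuum board: seat the blank and open the valve fully

### The arm

A 6-joint arm with a two-finger parallel gripper is mounted at the origin on the work surface. World frame = base frame: x ahead of the robot, y to its left, z up, the work surface at z = 0. Lengths are in m, angles in rad, forces in N, time in s.
With the tool pointing down it reaches from about 0.375 to 0.975 m from the base axis. Payload 3.8 kg.
Tool frame: the origin (TCP) lies midway between the tips of the shut fingers; the grasp point (between the pads) lies 19 mm behind it; x points along the fingers, y is the direction in which the jaws open and shut, and the axes are right-handed (so a half turn about x gives the same grasp; the last joint's range is limited). The gripper opens to 88 mm and grips with 3 to 60 N. Pads are 18 mm wide; open, the fingers measure 123 mm over their backs; the gripper's body (75 mm by 187 mm) begins 45 mm behind the grasp point.
Start: joints at [1.238, 0.264, 1.604, -0, 1.274, -0.037], TCP at [0.197, 0.646, 0.239] pointing down, gripper open.
Joint ranges: [-2.63, 2.63], [-0.94, 2.18], [0.31, 2.57], [-1.31, 4.45], [0, 2.66], [-2.55, 2.55]. Speed limits (rad/s): [2.57, 2.57, 3.14, 3.14, 3.14, 3.14].

### API

Orientations are given as a rotation vector (axis times angle).
In Python, from cell import manip, inverse_kinematics, cams, order gives the robot as it stands. Calls block until the motion is done:
- manip.move_pose(position, orientation): joint-space move of the TCP to a pose.
- manip.move_linear(position, rate=0.15, rot=None): straight line of the TCP; rot=None keeps the orientation; rate is the mean speed in m/s.
- manip.set_joints(angles): joint-space move.
- manip.set_gripper(opening, force=None): finger opening in m; force is the grip in N (None keeps the last); returns when the fingers have stopped.
- manip.dwell(seconds).
- inverse_kinematics(position, orientation): joint angles nearest the present ones, or None.
- manip.state(): the state.
- cams.capture(name): name is "scene" or "top" or "wrist"; returns a dict with "image" (480x640x3 uint8, blue, green, red), "z_map" (480x640 float32, m along the optical axis (not along the pixel's ray), 0 where there is no reading), "intrinsics" (3x3 intrinsics, pixels), "position" and "orientation" of the camera in the world; the wrist camera has in their place "T_tool_cam" (4x4, takes a point from camera to tool coordinates, whose origin is the TCP and whose axes are the tool frame's). Camera axes: x right, y down, z forward; pixel columns grow to the right and rows downward; lengths in m; the calibration is good to about 2 mm. A picture is of the moment at which its call begins: read the wrist's pose just before it.
A pose or a line that the arm cannot do raises manip.IKError and nothing moves.
- order.close_job(): hands the job in, once; it reports no verdict.
The state is a dict: "clock": time; "joint_pos": joint angles; "joint_velocities": joint speeds; "tau": joint torques, N m; "tool_pos": TCP position; "tcp_rot": TCP orientation; "contact_force": force on the tool from outside, world axes, zero at the start; "moment": the same for the moment, N m; "gripper_width": finger opening in m.
Only numpy, scipy, OpenCV 4.12 (cv2) and the standard library are available. Lean on these libraries where they do the work, as an engineer would, in place of code of your own. Each camera call takes 0.05 s, during which the arm holds its last target. There are 200 camera calls.

### The job

On the vacuum hold-down board, push the striped wooden blank along the board until its side lies flat against the steel fence, leaving it where it can be held: lying on the board, about midway along the fence. Then push the orange valve lever past its first notch all the way to the second stop (green mark) and leave it there. Do it all by pushing: do not lift or tip the blank, and leave everything else where it stands.

Things in the scene. Friction and masses are not known exactly. Their poses are not given: they have to be found in the camera images.
- station: vacuum hold-down station, fixed: a white perforated board on a grey base, 200 mm (x) by 300 mm (y), top 40 mm above the table, a steel fence along its right (-y) edge and a blue valve pod along its far (+x) edge. Origin under the centre of the board, at table height; x points to the pod, y from the fence across the board.
- fence_mid (a point): middle of the fence's working face, at the height of the board's top (station frame 0, -124, 40 mm). The flat face looks to the station's +y; the fence is 180 mm long (along x), 16 mm thick and stands 30 mm above the board.
- pod_mid (a point): centre of the blue pod's top (station frame 145, 0, 55 mm). The pod is 90 mm (x) by 300 mm (y), its top 55 mm above the table, 15 mm above the board; a brass port sticks 22 mm out of its far side.
- blank: loose pale wooden blank with two dark stripes round its sides and one across the middle of its top (along its y), 100 mm (its x) by 70 mm (its y) by 36 mm tall, 0.12 to 0.25 kg, lying on the board; origin at the centre of its underside, axes along its edges. It starts turned up to 0.28 rad from the station's axes; its own -y side (100 mm long) is the one that faces the fence.
- lever (a joint): travel (m) of the orange lever on the pod, along the station's +y: 0 = right end, white mark, where it starts (within 4 mm); 0.030 = first notch, yellow mark; 0.060 = second stop, green mark, a hard end with its own notch. Each notch holds it with about 5 N of spring and 1.5 N of friction; over a crest (at 15 and 45 mm) it clicks into the next; it stays there when let go.
- lever_top (a point): centre of the top of the orange lever knob, 96 mm above the table, moving with the lever. The knob is 26 mm (station x) by 14 mm (station y) and 30 mm tall (from 66 to 96 mm above the table; a thin stem below). In the station frame it is at x = 145 mm, y = -30 mm + lever value.
- spool: bystander, loose, to be left alone: white ceramic cylinder, 28 mm diameter, 30 mm tall, standing on the right (-y) end of the blue pod; origin at the centre of its underside
- weight: bystander, loose, to be left alone: brass cylinder, 26 mm diameter, 26 mm tall, standing on the left (+y) end of the blue pod; origin at the centre of its underside
- cork: bystander, loose, to be left alone: cork block 90 x 55 x 30 mm on the table; origin at the centre of its underside
- cup: bystander, loose, to be left alone: white cup, 72 mm diameter, 75 mm tall, on the table; origin at the centre of its underside
- jar: bystander, loose, to be left alone: amber jar, 60 mm diameter, 85 mm tall, on the table; origin at the centre of its underside
- cone: bystander, loose, to be left alone: pale wooden cone, 64 mm wide, 70 mm tall, on the table; origin at the centre of its underside

How it is judged:
On the way, in this order (a step that is already met when the one before it is completed fails the run):
1. the blank lies flat against the fence, before the lever is moved to its second stop (y of blank in the frame of station below -0.086 m and angle between the y axis of blank and the y axis of station, either way round below 0.05 rad and x of blank in the frame of station between -0.06 and 0.06 m and height (world z) of blank below 0.043 m and angle between blank's own z axis and vertical below 0.05 rad and value of joint lever below 0.02 m), for 0.2 s.
2. the lever is past its first notch and at the second stop (value of joint lever above 0.057 m), for 0.2 s.
At the end, for the whole second after the job is handed in: The blank lies on the board at rest, its side within 3 mm of the fence and within 0.05 rad of parallel, its middle within 60 mm of the fence's middle along the fence; the lever rests at the second stop, at 57 mm or more of its 60 mm (y of blank in the frame of station below -0.086 m and angle between the y axis of blank and the y axis of station, either way round below 0.05 rad and x of blank in the frame of station between -0.06 and 0.06 m and height (world z) of blank below 0.043 m and angle between blank's own z axis and vertical below 0.05 rad and value of joint lever above 0.057 m and linear speed of blank below 0.02 m/s and velocity of joint lever below 0.01 m/s); the robot touches nothing.
It fails at once if the blank is lifted (10 mm) or tipped (0.2 rad) (height (world z) of blank above 0.05 m or angle between blank's own z axis and vertical above 0.2 rad).
It fails at once if the blank is pushed off the board (height (world z) of blank below 0.03 m).
It fails at once if a bystander is moved more than 20 mm (distance of any of spool, weight, cork, cup, jar, cone from where it was at the start of the episode above 0.02 m).
It also fails if it takes over 48 s, if anything falls off the work surface, if the arm or the gripper's body presses on something with over 40 N, if the wrist force passes 120 N, or if a joint passes its speed limit or range.

## Working session

There is one attempt and no reset: what is moved stays moved. The work goes in short steps, each a Python script; the robot and the scene stay as the last script left them, time stands still between calls to the robot, and variables do not carry over. Pictures are saved under pics/ and viewed, about 8 in all and at most 12, crops included, and the job is handed in when it is done.

```bash
ls; mkdir -p pics
python3 - <<'E'
from cell import manip,cams
import cv2,numpy as np
for n in("top","scene"):
    c=cams.capture(n); np.savez(f"/tmp/{n}.npz",**c); cv2.imwrite(f"pics/{n}0.png",c["image"])
    print(n,c["intrinsics"],c["position"],c["orientation"])
s=manip.state();print(s)
E
```

```text
pics
top [[517.44636876   0.         318.15828907]
 [  0.         517.44636876 239.09307513]
 [  0.           0.           1.        ]] [0.41469593 0.01239358 1.23636472] [-2.15373432  2.13795373 -0.15918814]
scene [[468.37658552   0.         327.19955605]
 [  0.         468.37658552 244.6314018 ]
 [  0.           0.           1.        ]] [1.23792554 0.45283673 0.80193087] [-1.22515503 -2.25063392  1.03471084]
{'clock': 0.1, 'joint_pos': array([ 1.23807668e+00,  2.64680144e-01,  1.60520001e+00,  2.68847021e-06,
        1.27369915e+00, -3.69182719e-02]), 'joint_velocities': array([-0.00034983, -0.00226793, -0.00181165,  0.00286173,  0.00130794,
       -0.00036824]), 'tau': array([-1.49821739e-03, -5.03623545e+01, -3.58071363e+01,  7.31056673e-02,
        2.34367722e-02, -4.04845923e-05]), 'tool_pos': array([0.1965755 , 0.64508939, 0.23753115]), 'tcp_rot': array([ 0.230643  ,  1.55866629, -0.23371907]), 'contact_force': array([ 0.12556114, -0.48734081,  0.55956271]), 'moment': array([-0.03597598,  0.02663022,  0.01408812]), 'gripper_width': 0.08800046738891573}
```

View pics/top0.png

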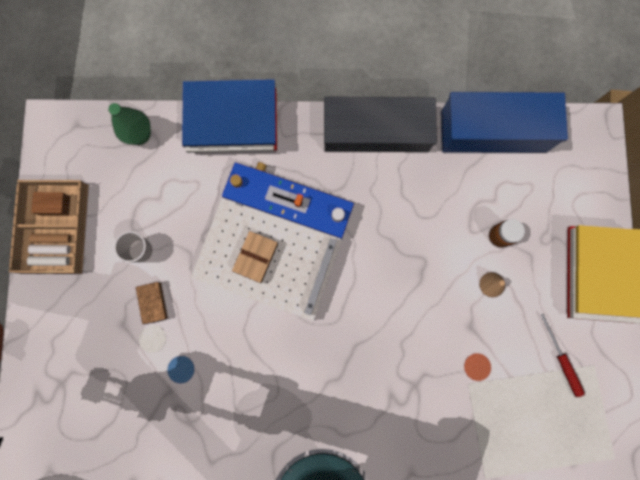

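View pics/scene0.png

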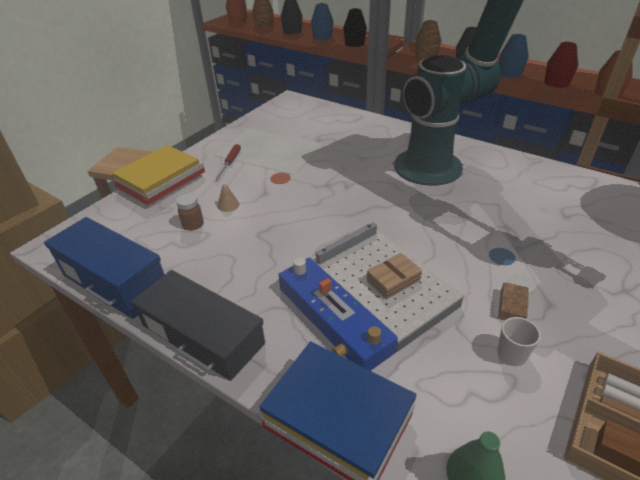

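The top view shows the board around (265,255), the pod strip from (235,175) to (345,220), the fence at (320,275), the blank at (256,257) and the lever at (299,201). The spool is at (338,214) and the weight at (236,181). The scene view agrees. Next I'll measure.

```bash
cat > h.py <<'E'
import numpy as np,cv2
from scipy.spatial.transform import Rotation as R
def pose(c,s=None):
    if "T_tool_cam" in c:
        T=np.eye(4);T[:3,:3]=R.from_rotvec(s["tcp_rot"]).as_matrix();T[:3,3]=s["tool_pos"];return T@c["T_tool_cam"]
    T=np.eye(4);o=np.array(c["orientation"]);T[:3,:3]=o if o.shape==(3,3) else R.from_rotvec(o).as_matrix();T[:3,3]=c["position"];return T
def rays(c,T,uv,z):
    uv=np.reshape(uv,(-1,2)).astype(float)
    d=np.c_[uv,np.ones(len(uv))]@np.linalg.inv(c["intrinsics"]).T@T[:3,:3].T
    return T[:3,3]+d*((z-T[2,3])/d[:,2])[:,None]
def cloud(c,T):
    v,u=np.mgrid[:480,:640];p=np.dstack([u,v,np.ones_like(u)])@np.linalg.inv(c["intrinsics"]).T*c["z_map"][...,None]
    return p@T[:3,:3].T+T[:3,3]
def rect(c,T,m,z):
    "largest blob -> minAreaRect on plane z: centre, sizes(long,short), angle of long axis"
    m=cv2.morphologyEx(m.astype(np.uint8),cv2.MORPH_CLOSE,np.ones((9,9)))
    k=max(cv2.findContours(m,cv2.RETR_EXTERNAL,cv2.CHAIN_APPROX_NONE)[0],key=cv2.contourArea)
    P=rays(c,T,k,z)[:,:2]
    (x,y),(w,h),a=cv2.minAreaRect((P*1000).astype(np.float32))
    if w<h:w,h,a=h,w,a+90
    return np.array([x,y])/1000,(w,h),np.deg2rad((a+90)%180-90),k.reshape(-1,2)
def find(c,T):
    """station pose from the blue pod top, others in the station frame"""
    P=cloud(c,T);hsv=cv2.cvtColor(c["image"],cv2.COLOR_BGR2HSV);H,S,V=cv2.split(hsv);z=P[...,2]
    near=(c["z_map"]>0)&(abs(P[...,0]-.5)<.25)&(abs(P[...,1]-.12)<.25)
    pod=rect(c,T,near&(H>105)&(H<130)&(S>130)&(z>.048)&(z<.08),.055)
    a=pod[2]; y=np.array([np.cos(a),np.sin(a)]); y*=np.sign(y[1]); x=np.array([y[1],-y[0]])
    o=pod[0]-.145*x; A=np.c_[x,y]
    print("pod size",pod[1],"origin",o,"yaw",np.arctan2(x[1],x[0]))
    loc=(P[...,:2]-o)@A
    b=near&(z>.06)&(z<.09)&(abs(loc[...,0])<.09)&(abs(loc[...,1]-.03)<.11)&(S>40)
    bl=rect(c,T,b,.076); ba=(bl[2]-np.arctan2(x[1],x[0])+np.pi/2)%np.pi-np.pi/2
    print("blank size",bl[1],"station xy",(bl[0]-o)@A,"yaw",ba)
    lv=near&(z>.075)&((H<12)|(H>172))&(S>150)&(loc[...,0]>.1)
    try:
        l=rect(c,T,lv,.096);print("lever size",l[1],"station",(l[0]-o)@A)
    except ValueError:print("no lever")
    f=near&(z>.06)&(z<.08)&(abs(loc[...,0])<.1)&(loc[...,1]<-.105)&(loc[...,1]>-.16)&(S<90)
    try:
        q=rect(c,T,f,.07);print("fence size",q[1],"station",(q[0]-o)@A,"ang",q[2]-np.arctan2(x[1],x[0]))
    except ValueError:print("no fence")
    return o,A
E
python3 - <<'E'
from h import *
for n in("top","scene"):
    c=dict(np.load(f"/tmp/{n}.npz"));print(n);find(c,pose(c))
E
```

```text
top
pod size (295.03179931640625, 87.0826187133789) origin [0.54544281 0.13086492] yaw -0.3303010842001131
blank size (100.2685317993164, 71.70780944824219) station xy [-0.00801727  0.02176442] yaw -0.05410411491577727
lever size (22.643295288085938, 13.176328659057617) station [ 0.14327294 -0.02991809]
fence size (179.27516174316406, 16.050312042236328) station [-1.66979105e-05 -1.32297013e-01] ang -0.0005862949139809337
scene
pod size (299.0604248046875, 87.41368103027344) origin [0.54905546 0.13554135] yaw -0.3297382251037249
blank size (110.43926239013672, 81.34501647949219) station xy [-0.00473257  0.02421186] yaw -0.06542627797414013
lever size (16.89703369140625, 7.275376319885254) station [ 0.14330789 -0.03147728]
fence size (187.833740234375, 26.957258224487305) station [ 0.00026225 -0.13147966] ang 0.001006142259831977
```

```bash
cat >> h.py <<'E'
from cell import manip,cams,inverse_kinematics
def rotv(yaw):
    best=None
    for k in(0,np.pi):
        y=np.array([np.cos(yaw+k),np.sin(yaw+k),0]);x=np.array([0,0,-1.]);r=R.from_matrix(np.c_[x,y,np.cross(x,y)]).as_rotvec()
        q=inverse_kinematics([.56,.15,.3],r)
        if q is not None and(best is None or abs(q[5])<best[0]):best=(abs(q[5]),r)
    return best[1]
E
python3 - <<'E'
from h import *
c=dict(np.load("/tmp/top.npz"));o,A=find(c,pose(c))
yaw=np.arctan2(A[1,0],A[0,0]);r=rotv(yaw);print(r)
p=o+A@[0.02,0.03]
manip.move_pose([*p,.40],r)
manip.set_gripper(.05)
s=manip.state();w=cams.capture("wrist");cv2.imwrite("pics/w1.png",w["image"])
print(s["clock"],s["tool_pos"],s["joint_pos"],s["contact_force"]);print("wrist");find(w,pose(w,s))
E
```

```text
pod size (295.03179931640625, 87.0826187133789) origin [0.54544281 0.13086492] yaw -0.3303010842001131
blank size (100.2685317993164, 71.70780944824219) station xy [-0.00801727  0.02176442] yaw -0.05410411491577727
lever size (22.643295288085938, 13.176328659057617) station [ 0.14327294 -0.02991809]
fence size (179.27516174316406, 16.050312042236328) station [-1.66979105e-05 -1.32297013e-01] ang -0.0005862949139809337
[ 1.44821729  1.03443684 -1.44821729]
3.1 [0.57410977 0.15272185 0.40004791] [2.18061453e-01 5.42860313e-02 1.55418229e+00 1.11340719e-05
 1.53304445e+00 5.48419183e-01] [ 0.6158457  -0.34715271  0.73274418]
wrist
pod size (296.29150390625, 88.946533203125) origin [0.54510332 0.13349305] yaw -0.3336870272100399
blank size (99.07307434082031, 70.94683837890625) station xy [-0.00564458  0.02300366] yaw -0.05299703885063134
lever size (0.0, 0.0) station [ 0.15567265 -0.03511746]
fence size (151.7770233154297, 18.992238998413086) station [ 0.01575843 -0.12985785] ang 0.001694835717726495
```

View pics/w1.png

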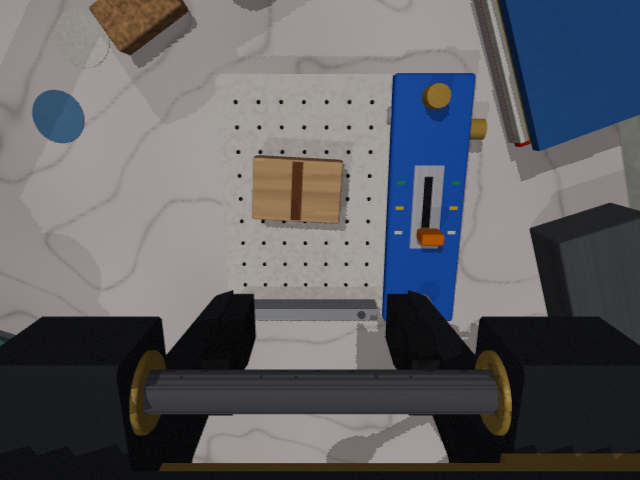

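The wrist view confirms the layout: blank at (297,190), fence at (317,310), lever knob at (431,237) by the white marks, path clear. Next I push the blank with two spread fingertips, guarded by force.

```bash
cat >> h.py <<'E'
O=np.array([.5453,.132]);YAW=-.332
AA=np.array([[np.cos(YAW),-np.sin(YAW)],[np.sin(YAW),np.cos(YAW)]])
def W(x,y,z):return np.r_[O+AA@[x,y],z]
def fy(f0):return (AA.T@(manip.state()["contact_force"]-f0)[:2])
E
python3 - <<'E'
from h import *
r=rotv(YAW)
manip.move_pose(W(-.006,.10,.14),r)
manip.move_linear(W(-.006,.10,.052),.1)
manip.dwell(.2);f0=manip.state()["contact_force"]
manip.move_linear(W(-.006,.075,.052),.08);print(fy(f0))
manip.move_linear(W(-.006,-.030,.052),.04);print(fy(f0))
y=-.030
while y>-.06:
    y-=.0015;manip.move_linear(W(-.006,y,.052),.02);f=fy(f0);print(round(y,4),f.round(1))
    if f[1]>9:break
manip.dwell(.3);print(fy(f0),manip.state()["tool_pos"],manip.state()["clock"])
c=cams.capture("top");cv2.imwrite("pics/top1.png",c["image"][140:340,160:400].repeat(3,0).repeat(3,1))
E
```

```text
[-0.25024597  0.45050316]
[-0.65934836  1.09536952]
-0.0315 [-1.6  1.2]
-0.033 [-0.5  1. ]
-0.0345 [-0.2  0.8]
-0.036 [-0.6  1. ]
-0.0375 [-0.4  2.1]
-0.039 [-0.5  1.8]
-0.0405 [-0.8  1.7]
-0.042 [-0.4  1.1]
-0.0435 [-1.4  6. ]
-0.045 [-1.3 10.7]
[-2.05573742 10.62377335] [0.52569779 0.09330031 0.05227977] 11.4667
```

View pics/top1.png

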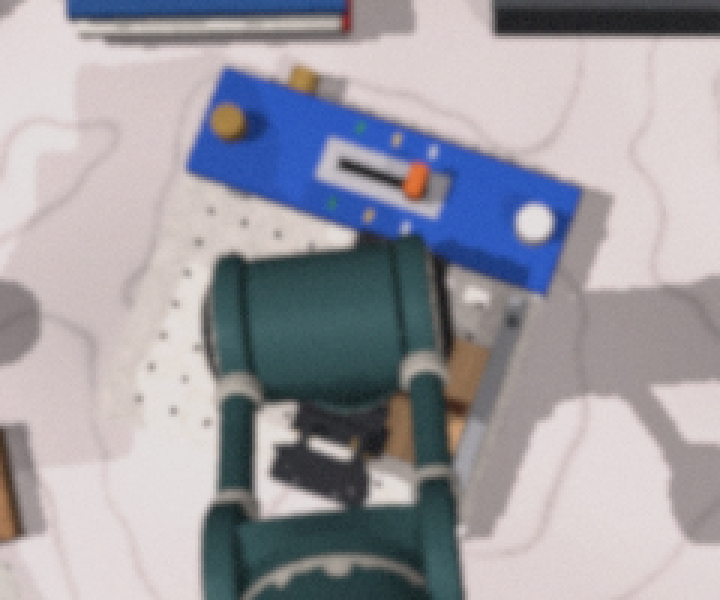

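The force rose exactly where contact with the fence was predicted. In the picture the blank, at about (430,400), lies against the fence. I back off, look with the wrist camera and check.

Run:
```python
from h import *
r=rotv(YAW)
manip.move_linear(W(-.006,-.035,.052),.05)
manip.move_linear(W(-.006,-.02,.15),.2)
manip.set_gripper(0)
manip.move_pose(W(.05,-.09,.38),r);manip.dwell(.3)
s=manip.state();w=cams.capture("wrist");cv2.imwrite("pics/w2.png",w["image"]);T=pose(w,s);print(s["clock"])
P=cloud(w,T);L=(P[...,:2]-O)@AA;hsv=cv2.cvtColor(w["image"],cv2.COLOR_BGR2HSV);z=P[...,2];S=hsv[...,1];H=hsv[...,0]
b=(z>.06)&(z<.09)&(abs(L[...,0])<.09)&(L[...,1]>-.13)&(L[...,1]<.1)&(S>60)
q=rect(w,T,b,.076);print("blank",q[1],(q[0]-O)@AA,q[2]-YAW)
b=(z>.06)&(z<.085)&(abs(L[...,0])<.1)&(L[...,1]>-.16)&(L[...,1]<-.115)&(S<50)
q=rect(w,T,b,.07);print("fence",q[1],(q[0]-O)@AA,q[2]-YAW)
b=(z>.08)&(L[...,0]>.1)&(L[...,0]<.19)&(abs(L[...,1])<.09)&((H<14)|(H>172))&(S>150)
q=rect(w,T,b,.096);print("lever",q[1],(q[0]-O)@AA)
```

```text
14.6083
blank (99.5654296875, 69.82009887695312) [-0.00496767 -0.08799584] -0.0008249619651811702
fence (178.7565155029297, 18.31653594970703) [ 0.00096088 -0.1300447 ] -0.00033201084740752673
lever (26.361289978027344, 11.101585388183594) [ 0.14063686 -0.02348582]
```

View pics/w2.png

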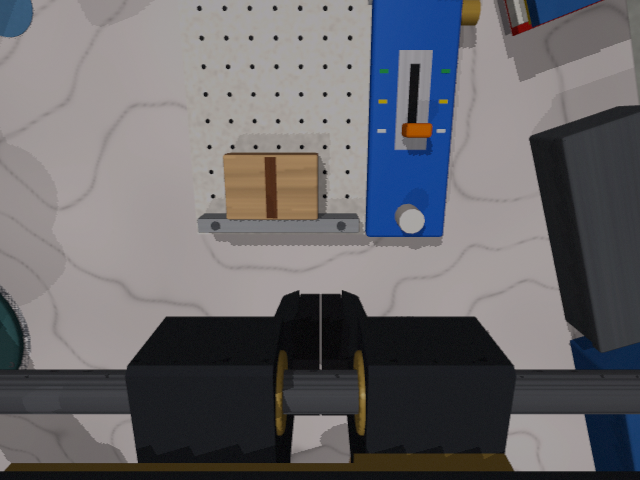

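The blank is flush: station (-5, -88) mm, yaw -0.001. In the picture it sits against the fence at (270,218), with the lever at (417,130) by the white marks and the spool at (411,219). Next, the lever.

Run:
```python
from h import *
r=rotv(YAW);X=.143;Z=.078
manip.move_pose(W(X,-.07,.2),r)
manip.move_linear(W(X,-.07,Z),.12)
manip.dwell(.2);f0=manip.state()["contact_force"]
y=-.07
while y<.024:
    y+=.003 if y<.006 else .0015
    manip.move_linear(W(X,y,Z),.025 if y<.006 else .02);f=fy(f0);print(round(y,4),f.round(1),end=" ")
    if y>0 and f[1]<-14:break
    if f[1]<-30:break
manip.dwell(.4);print(fy(f0),AA.T@(manip.state()["tool_pos"][:2]-O),manip.state()["clock"])
y-=.012
manip.move_linear(W(X,y,Z),.05)
manip.move_linear(W(X,y,.2),.15)
manip.move_pose(W(.05,-.09,.38),r);manip.dwell(.2)
s=manip.state();w=cams.capture("wrist");cv2.imwrite("pics/w3.png",w["image"]);T=pose(w,s);print(s["clock"])
P=cloud(w,T);L=(P[...,:2]-O)@AA;hsv=cv2.cvtColor(w["image"],cv2.COLOR_BGR2HSV);z=P[...,2];S=hsv[...,1];H=hsv[...,0]
b=(z>.06)&(z<.09)&(abs(L[...,0])<.09)&(L[...,1]>-.13)&(L[...,1]<.1)&(S>60)
q=rect(w,T,b,.076);print("blank",q[1],(q[0]-O)@AA,q[2]-YAW)
b=(z>.08)&(L[...,0]>.1)&(L[...,0]<.19)&(abs(L[...,1])<.09)&((H<14)|(H>172))&(S>150)
q=rect(w,T,b,.096);print("lever",q[1],(q[0]-O)@AA)
```

```text
-0.067 [ 0.6 -0.5] -0.064 [-0.7 -0.1] -0.061 [0.7 0.1] -0.058 [-0.2  0.5] -0.055 [-0.1  0.6] -0.052 [-1.1  0.5] -0.049 [0.3 0.4] -0.046 [-0.4  0.6] -0.043 [ 0.8 -2.1] -0.04 [-0.4 -4.3] -0.037 [-0.4 -4.4] -0.034 [-0.1 -3.7] -0.031 [0.6 1.2] -0.028 [0.1 1.2] -0.025 [ 0.2 -0.6] -0.022 [-0.3  0.4] -0.019 [-0.3  1.3] -0.016 [0.3 0.2] -0.013 [-0.8 -3.4] -0.01 [-1.4 -4.6] -0.007 [-0.2 -4.7] -0.004 [-0.3 -3. ] -0.001 [0.6 0.2] 0.002 [1.3 0.5] 0.005 [-0.7  0.9] 0.008 [0.4 0.3] 0.0095 [-0.2  0.4] 0.011 [1.  1.1] 0.0125 [0.1 0.6] 0.014 [ 0.3 -4.1] 0.0155 [-0.9 -9.3] 0.017 [ -0.7 -11.8] 0.0185 [ -0.2 -15.9] [ -1.0300809  -16.10317228] [0.14297282 0.01352575] 25.9667
28.425
blank (99.4635238647461, 69.6955795288086) [-0.00489862 -0.08789798] -0.0008165730077474009
lever (26.01516342163086, 11.594596862792969) [0.14121611 0.02467963]
```

View pics/w3.png

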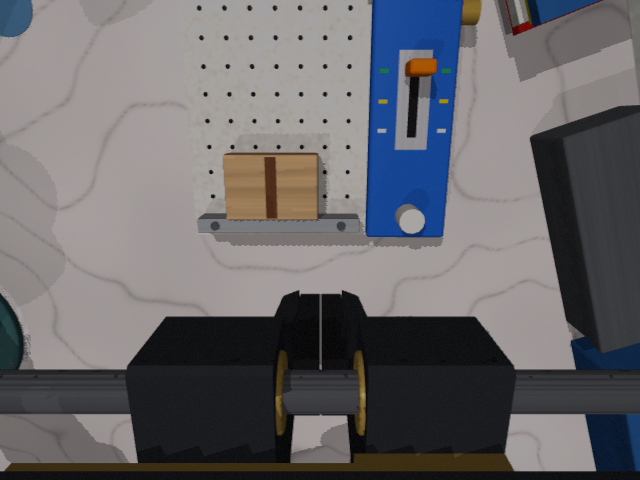

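In the picture the lever knob is at (422,67), by the green marks, and the blank and spool haven't moved. Two clicks and a hard stop were felt, but my masked lever reading gives only 48 mm of travel. The depth mask probably trims the knob, so I cross-check with colour only and check the bystanders.

Run:
```python
from h import *
s=manip.state();w=cams.capture("wrist");T=pose(w,s)
for n in("w2","w3"):
    im=cv2.imread(f"pics/{n}.png");h=cv2.cvtColor(im,cv2.COLOR_BGR2HSV)
    m=((h[...,0]<16)&(h[...,1]>170)&(h[...,2]>90));m[:, :390]=0;m[:,450:]=0;m[180:]=0;m[:40]=0
    q=rect(w,T,m&(h[...,2]>190),.096);print(n,q[1],(q[0]-O)@AA)
    v,u=np.nonzero(m);print(v.min(),v.max(),u.min(),u.max(),((rays(w,T,[[420,v.min()],[420,v.max()]],.096)[:,:2]-O)@AA)[:,1])
c=cams.capture("top");c0=dict(np.load("/tmp/top.npz"))
cv2.imwrite("pics/d.png",np.hstack([c0["image"][140:340,200:380],c["image"][140:340,200:380]]).repeat(2,0).repeat(2,1))
for n,(u0,u1,v0,v1) in dict(spool=(328,348,204,224),weight=(226,246,171,191),cork=(130,170,275,330),cup=(110,150,225,270),jar=(480,530,215,255),cone=(470,515,265,305)).items():
    d,_=cv2.phaseCorrelate(*[np.float64(cv2.cvtColor(k["image"][v0:v1,u0:u1],cv2.COLOR_BGR2GRAY)) for k in(c0,c)]);print(n,np.round(d,2))
```

```text
Traceback (most recent call last):
  File "h.py", line 17, in rect
    k=max(cv2.findContours(m,cv2.RETR_EXTERNAL,cv2.CHAIN_APPROX_NONE)[0],key=cv2.contourArea)
ValueError: max() iterable argument is empty
```

Run:
```python
from h import *
s=manip.state();w=cams.capture("wrist");T=pose(w,s)
for n,v0 in(("w2",115),("w3",52)):
    im=cv2.imread(f"pics/{n}.png");print(n,v0,im[v0:v0+36,425,2])
    print("row of y=..", [(v,((rays(w,T,[[420,v]],.096)[0,:2]-O)@AA)[1].round(4)) for v in (v0+10,v0+20)])
c=cams.capture("top");c0=dict(np.load("/tmp/top.npz"))
cv2.imwrite("pics/d.png",np.hstack([c0["image"][140:340,200:380],c["image"][140:340,200:380]]).repeat(2,0).repeat(2,1))
for n,(u0,u1,v0,v1) in dict(spool=(328,348,204,224),weight=(226,246,171,191),cork=(130,170,275,330),cup=(110,150,225,270),jar=(480,530,215,255),cone=(470,515,265,305)).items():
    d,_=cv2.phaseCorrelate(*[np.float64(cv2.cvtColor(k["image"][v0:v1,u0:u1],cv2.COLOR_BGR2GRAY)) for k in(c0,c)]);print(n,np.round(d,2))
print(manip.state()["clock"])
```

```text
w2 115 [130 131 129 130 131 131 131 130 132 160 166 167 166 168 168 167 168 167
 167 167 152 135  97 103 105 103  97  96  97  96  93  93  93  88  73  21]
row of y=.. [(125, np.float64(-0.0237)), (135, np.float64(-0.0332))]
w3 52 [130 130 130 129 129 128 119 159 165 166 166 166 166 166 166 166 167 166
 166 153 134 114  79  77  84 101 102 102 102 102 102 102 102 102 102 102]
row of y=.. [(62, np.float64(0.0335)), (72, np.float64(0.0247))]
spool [-0.33  3.77]
weight [ 0.36 -0.  ]
cork [0.   0.01]
cup [0.03 0.38]
jar [ 0.09 -0.07]
cone [0.13 0.28]
28.625
```

View pics/d.png

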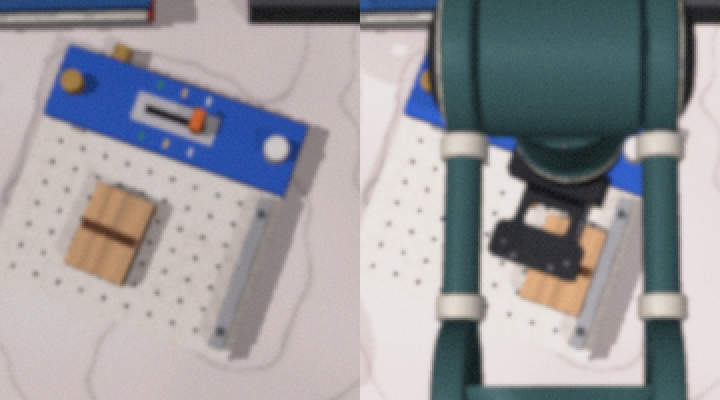

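The colour-only knob top is at y = -28 mm before and +31 mm after, so the lever moved about 59 mm and rests at the second stop. The arm hides the spool in this last top view. It is at the same pixel in w2 and w3, and in top1 compared with top0. I'm handing in.

```bash
python3 -c "
from cell import order,manip
order.close_job();print(manip.state()['clock'])"
```

```text
the job is handed in; nothing more can be done
the job is handed in; nothing more can be done
```

I pushed the blank flat against the fence with two spread fingertips, then pushed the lever through both notches to its second stop. I then backed the arm clear and handed the job in at about 28.6 s; no verdict is reported.

**Last checks:**
- **Blank:** it reads station x = -5 mm, y = -88 mm, turned 0.001 rad from the fence. It read the same before and after the lever push, and the push force rose to about 10 N at the fence.
- **Lever:** I felt two clicks and then a hard stop at about 16 N. The knob now sits at y ≈ +31 mm, by the green marks.
- **Other objects:** the weight, cork, cup, jar and cone show no visible movement (under 0.4 px).

**Checks that disagreed:**
- **Lever travel:** the first, depth-masked reading gave only 48 mm. A colour-only reading of the knob's top gave about 59 mm, which agrees with the fingertip travel.
- **Spool:** the shift check showed 3.8 px for the spool, but the arm partly hid it in that view. It looked unmoved to the eye in the wrist pictures taken before and after the lever push, and in the top views before and after the blank push.

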